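# Open the slide gate of the heel-blank hopper

## Robot

A 7-joint arm with a two-finger parallel gripper is mounted at the origin on the work surface; the furniture and walls round the work are solid. World frame = base frame: x ahead of the robot, y to its left, z up, the work surface at z = 0. Lengths are in mm, angles in rad, forces in N, time in s.
With the tool pointing down it reaches from about 425 to 875 mm from the base axis. Payload 9.9 kg.
Tool frame: the origin (TCP) lies at the very end of the fingers, on their centre line; the grasp point (between the pads) lies 19 mm behind it; z points along the fingers, y is the line along which they close (so a half turn about z gives the same grasp; the last joint's range is limited). The gripper opens to 85 mm and grips with 20 to 120 N. Pads are 22 mm wide; open, the fingers measure 114 mm over their backs; the gripper's body (76 mm by 85 mm) begins 54 mm behind the grasp point. The pads swing forward as they close: fully open they stand 13 mm farther back than shut.
Start: joints at [-1.348, 0.576, 0.025, 1.437, -0.015, 1.129, -0.057], TCP at [203.849, 643.486, 231.289] pointing down, gripper open.
Joint ranges: [-2.76, 2.76], [-0.34, 2.15], [-1.52, 1.57], [0.19, 2.46], [-1.09, 4.23], [0.17, 1.99], [-2.82, 2.82]. Speed limits (rad/s): [2.22, 2.22, 3.01, 3.01, 3.14, 3.14, 3.14].

## Interface

Orientations are given as a unit quaternion [x, y, z, w].
In Python, from station import telemetry, viewer, ticket gives the robot as it stands.
- The arm moves only by the tool send_rows, never from a script. Its argument "rows" is one flat list of numbers, 7 for each row, row after row: the closure, from -1 (fully open) to 1 (shut), so that 0 is half open, then the shift along the tool's x, y, z as a fraction of full scale, then the turn, a rotation vector about the tool's x, y, z as a fraction of full scale. In form: [grip, dx, dy, dz, wx, wy, wz, grip, dx, dy, dz, wx, wy, wz, ...]. A call has exactly 5 rows; each row shifts and turns the commanded pose from where the row before left it, along the tool's axes as they then stand; what a row does not reach is not made up. Full scale, the value 1, is 0.2 m for a shift and 0.5 rad for a turn. A row lasts 1/10 s, in which the tool goes at most 50 mm and 8.59 degrees, less where a joint would pass 70% of its speed; a pose out of reach is approached as far as the arm can. A call with a number of a shift or a turn outside -1 to 1 is refused whole. A call with a gripper value outside its range is refused whole. The fingers move at their own pace and stop on an object; "grip_force" is the grip in N (left out, the last holds). Time passes only in rows, so rows that do not move let the fingers close, or fill a call up. It gives the time, the measured TCP pose, the force, the opening and the grip force at its end, in the units of the state.
- telemetry.state(): the state, without advancing time (a new reading comes with each control period).
- viewer.read_camera(name): name is "scene" or "top" or "wrist"; returns a dict with "color" (384x512x3 uint8, red, green, blue), "K" (3x3 intrinsics, pixels), "camera_from_world" (4x4, takes a point from world to camera coordinates); the wrist camera has in their place "hand_eye" (4x4, takes a point from camera to tool coordinates, whose origin is the TCP and whose axes are the flange's). Camera axes: x right, y down, z forward; pixel columns grow to the right and rows downward; lengths in mm; the calibration is good to about 2 mm. A picture is of the moment at which its call begins: read the wrist's pose just before it. There is no depth.
- ticket.job_done(): hands the job in; it is judged then, once.
Trained networks look in the newest picture that a camera, given by its name, has taken for a name from the list of things; names that differ only in an ending like _2 or _b are one class to them, and where a whole thing is asked for, a point or a joint stands for the part that bears it (a point fixed in the world has none). Each returns a list of dicts, best first, with "conf" (0 to 1); they miss things now and then, are a little off and sometimes report something else, mostly with a low value. They report only what shows in the picture. A call takes as long as a camera call.
- viewer.search_frame(camera, name): "extent" ([left, top, width, height] as shares, 0 to 1, of the picture: columns of its width, rows of its height, round what is visible of it).
- viewer.mark_of(camera, name): "centre" ([row, column] as shares, 0 to 1, of the picture: columns of its width, rows of its height: a listed point, or the origin of a listed thing).
The state is a dict: "time_s": time; "joint_positions": joint angles; "qd": joint speeds; "joint_torque": joint torques, N m; "tcp_pos": TCP position; "tool_rot": TCP orientation; "ft_force": force on the tool from outside, world axes, zero at the start; "wrist_torque": the same for the moment, N m; "finger_gap": finger opening in mm; "grip_force": force on a finger pad.
Only numpy, scipy, OpenCV 4.12 (cv2) and the standard library are available. Lean on these libraries where they do the work, as an engineer would, in place of code of your own. Each camera call takes 0.05 s, during which the arm holds its last target. There are 200 camera calls.

## Task

Feed out the heel blanks: on the blue hopper, which holds the black rubber heels, draw the slide gate straight out by its red grip until it meets its end stop, so that both heels drop into the pan below, then let go of it. Leave the gate of the green hopper with the wooden block shut.

Things in the scene. Friction and masses are not known exactly. Their poses are not given: they have to be found in the camera images.
- heel_hopper: blue hopper fixed to the bench, 124 mm square at the funnel rim, 171 mm high; origin: middle of its underside, below the chute's centre; z up, -x is the way its gate draws out (roughly towards the robot). Two black heels lie on the gate in its 66 mm square chute. The gate is a level plate, top 80 mm above the bench, sticking out in front; below is an open-fronted pan, floor at 8 mm
- heel_hopper_grip (a point): grip point of the blue hopper's gate, 115 mm above the bench: in a red plastic block standing on the gate's outer end, 14 mm thick along the draw, 26 mm wide across it, from 89 to 135 mm above the bench. With the gate shut it is 124 mm from the hopper's centre along its -x. Axes parallel to the hopper's
- heel_hopper_gate (a joint): how far the blue hopper's gate is drawn out, in m: 0 shut, 0.072 at the end stop; it starts 0 to 16 mm open. It slides along the hopper's -x against about 2.5 N of friction and stays where it is left; the stop is rigid
- heel_a: lower rubber heel in the blue hopper, black, 57 x 58 x 9 mm, 60 g, loose; origin at the middle of its underside; it falls through when the gate is out
- heel_b: the same, the upper rubber heel, lying on the lower one
- block_hopper_gate (a joint): how far the gate of the other hopper is drawn out, in m: same make and red grip, but painted green, and it holds a wooden block; 0 shut, starts 0 to 5 mm open; it is to stay so

How it is judged (in metres and radians):
At the end, for the whole second after the job is handed in: The blue hopper's gate is out to within 10 mm of its end stop (joint above 62 mm of 72), both rubber heels lie at rest in the pan below the chute (below the gate, within 50 mm of the hopper's centre), and the green hopper's gate is still less than 20 mm open (value of joint heel_hopper_gate above 0.062 m and height (world z) of each of heel_a, heel_b below 0.065 m and horizontal distance between each of heel_a, heel_b and heel_hopper below 0.05 m and linear speed of each of heel_a, heel_b below 0.03 m/s and value of joint block_hopper_gate below 0.02 m); the robot touches nothing.
It fails at once if the green hopper's gate is drawn open (20 mm or more) (value of joint block_hopper_gate above 0.02 m).
It also fails if it takes over 27 s, if anything falls off the work surface, if the arm or the gripper's body presses on something with over 40 N, if the wrist force passes 120 N, or if a joint passes its speed limit or range.

## Working session

There is one attempt and no reset: what is moved stays moved. The work goes in short steps, Python scripts to look and compute and a tool call to move; the robot and the scene stay as the last step left them, time stands still between calls to the robot, and variables do not carry over. Pictures are saved under pics/ and viewed, at most 10 in all, crops included, and the job is handed in when it is done.

Besides the shell and the picture viewer there is one more tool, called after "Emit:" as name(argument=value, ...), one argument or row to a line, values as JSON. send_rows: Moves the arm, as the interface text tells. Shift numbers are shares of 0.2 m and turn numbers shares of 0.5 rad, none past 1 either way. Its arguments: {"type":"object","properties":{"rows":{"type":"array"},"grip_force":{"type":"number"}},"required":["rows"]}

```bash
mkdir -p pics; cat > h.py <<'E'
import numpy as np, cv2
from station import telemetry, viewer, ticket
from scipy.spatial.transform import Rotation as R
def cam(name):
    s=telemetry.state(); c=viewer.read_camera(name)
    K=np.array(c["K"])
    if name=="wrist":
        T=np.eye(4);T[:3,:3]=R.from_quat(s["tool_rot"]).as_matrix();T[:3,3]=s["tcp_pos"]
        W=T@np.array(c["hand_eye"])
    else: W=np.linalg.inv(np.array(c["camera_from_world"]))
    return c["color"],K,W
def px2z(u,v,K,W,z):
    d=W[:3,:3]@np.linalg.solve(K,[u,v,1.]); o=W[:3,3]
    return o+d*(z-o[2])/d[2]
E
python3 - <<'E'
from h import *
s=telemetry.state(); print(s["time_s"],s["tcp_pos"],s["tool_rot"],s["finger_gap"])
ims=[]
for n in ["scene","top"]:
    im,K,W=cam(n); ims.append(im)
    for name,z in [("heel_hopper",0),("heel_hopper_grip",115),("heel_a",90)]:
        for m in viewer.mark_of(n,name)[:3]:
            r,c=m["centre"]; print(n,name,round(m["conf"],2),round(c*512),round(r*384),px2z(c*512,r*384,K,W,z).round(1))
    cv2.imwrite(f"pics/{n}.png",im[:,:,::-1])
E
```

```text
0.0 [203.68519815 643.05046885 230.45121272] [ 1.52762563e-01  9.88262573e-01 -8.22443769e-04 -1.00087101e-04] 85.45221103116869
scene heel_hopper 0.56 196 250 [627.3 137.4   0. ]
scene heel_hopper_grip 0.61 214 231 [495.6 162.8 115. ]
top heel_hopper 0.75 193 167 [639.  133.6   0. ]
top heel_hopper 0.4 171 233 [504.4 181.1   0. ]
top heel_hopper_grip 0.59 170 234 [505.2 164.  115. ]
top heel_a 0.56 188 165 [632.6 132.5  90. ]
```

View pics/scene.png

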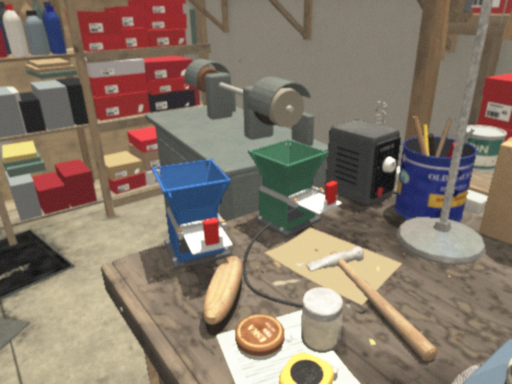

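View pics/top.png

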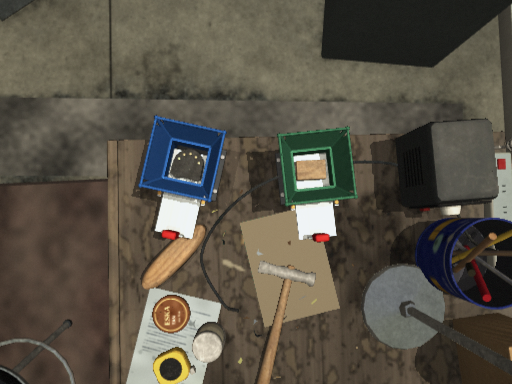

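Blue hopper is at upper left in the top view: chute near (188,165), red grip at (170,234). Green is to its right with its grip at (320,238). The networks agree with the picture. Grip is at about (500,163), draw direction about (-0.98, 0.21), and the measured 135 mm distance fits roughly 11 mm open. I'm moving above it now.

Emit:
send_rows(
  rows=[-1, -0.142, -0.123, 0, 0, 0, 0, -1, -0.142, -0.123, 0, 0, 0, 0, -1, -0.142, -0.123, 0, 0, 0, 0, -1, -0.142, -0.123, 0, 0, 0, 0, -1, -0.142, -0.123, 0, 0, 0, 0],
  grip_force=40,
)

```text
time_s: 0.9
tcp_pos: [302.7, 482.0, 231.4]
tool_rot: [0.153, 0.988, 0.0, 0.0]
ft_force: [0.7, -0.2, -0.0]
finger_gap: 85.3
grip_force: 0.0
```

Emit:
send_rows(
  rows=[-1, -0.142, -0.123, 0, 0, 0, 0, -1, -0.142, -0.123, 0, 0, 0, 0, -1, -0.142, -0.123, 0, 0, 0, 0, -1, -0.142, -0.123, 0, 0, 0, 0, -1, -0.142, -0.123, 0, 0, 0, 0],
)

```text
time_s: 1.4
tcp_pos: [401.0, 321.9, 231.6]
tool_rot: [0.153, 0.988, 0.0, 0.0]
ft_force: [1.2, 0.8, -0.2]
finger_gap: 85.4
grip_force: 0.0
```

Emit:
send_rows(
  rows=[-1, -0.142, -0.123, 0, 0, 0, 0, -1, -0.142, -0.123, 0, 0, 0, 0, -1, -0.142, -0.123, 0, 0, 0, 0, -1, -0.142, -0.123, 0, 0, 0, 0, -1, -0.142, -0.123, 0, 0, 0, -0.2],
)

```text
time_s: 1.9
tcp_pos: [499.2, 161.8, 231.5]
tool_rot: [0.103, 0.995, 0.0, 0.0]
ft_force: [0.2, 0.5, 0.7]
finger_gap: 85.3
grip_force: 0.0
```

```bash
python3 - <<'E'
from h import *
s=telemetry.state(); print(s["time_s"],s["tcp_pos"],R.from_quat(s["tool_rot"]).as_matrix().round(3))
im,K,W=cam("wrist")
for name,z in [("heel_hopper",0),("heel_hopper_grip",115)]:
    for m in viewer.mark_of("wrist",name)[:3]:
        r,c=m["centre"]; print(name,round(m["conf"],2),round(c*512),round(r*384),px2z(c*512,r*384,K,W,z).round(1))
hsv=cv2.cvtColor(im,cv2.COLOR_RGB2HSV)
m=((hsv[...,0]<8)|(hsv[...,0]>172))&(hsv[...,1]>170)&(hsv[...,2]>90)
n,l,st,ce=cv2.connectedComponentsWithStats(m.astype(np.uint8))
for i in range(1,n):
    if st[i,4]>150: print("red",st[i],ce[i].round(),px2z(*ce[i],K,W,135).round(1))
cv2.imwrite("pics/w1.png",im[:,:,::-1])
E
```

```text
1.9 [499.18306745 161.79691545 231.51744897] [[-0.979  0.205  0.   ]
 [ 0.205  0.979  0.   ]
 [-0.     0.    -1.   ]]
heel_hopper 0.8 252 263 [637.9 132.5   0. ]
heel_hopper_grip 0.9 258 193 [504.8 166.1 115. ]
```

View pics/w1.png

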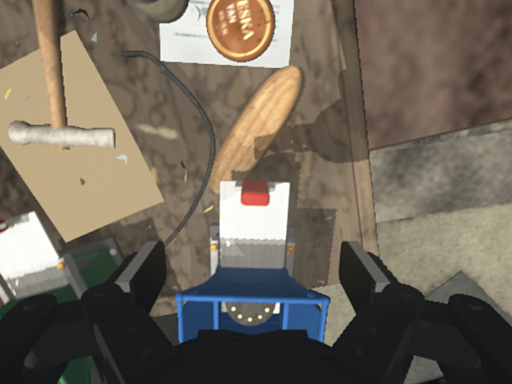

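Wrist picture: the red grip is at (256,193) on the white plate, centred between the fingers and well aligned, with the blue hopper below it. The network gives (505,166), which agrees with the first measurement. I'm descending with a small correction.

Emit:
send_rows(
  rows=[-1, -0.023, 0.025, 0.1, 0, 0, 0.05, -1, 0, 0, 0.16, 0, 0, 0, -1, 0, 0, 0.16, 0, 0, 0, -1, 0, 0, 0.15, 0, 0, 0, -1, 0, 0, 0.1, 0, 0, 0],
)

```text
time_s: 2.55
tcp_pos: [502.6, 168.3, 95.5]
tool_rot: [0.115, 0.993, -0.0, -0.001]
ft_force: [0.8, 0.7, 0.1]
finger_gap: 85.4
grip_force: 0.0
```

Emit:
send_rows(
  rows=[0.2, 0, 0, 0, 0, 0, 0, 0.6, 0, 0, 0, 0, 0, 0, 1, 0, 0, 0, 0, 0, 0, 1, 0, 0, 0, 0, 0, 0, 1, 0, 0, 0, 0, 0, 0],
)

```text
time_s: 3.05
tcp_pos: [505.0, 164.1, 100.1]
tool_rot: [0.117, 0.993, -0.001, 0.001]
ft_force: [-4.6, -12.6, 22.3]
finger_gap: 25.4
grip_force: 49.6
```

Gripped at a 25.4 mm gap, which matches the block's width. I'll ease the offset and pull.

Emit:
send_rows(
  rows=[1, 0, -0.015, -0.02, 0, 0, 0, 1, 0.05, 0, 0, 0, 0, 0, 1, 0.05, 0, 0, 0, 0, 0, 1, 0.05, 0, 0, 0, 0, 0, 1, 0.05, 0, 0, 0, 0, 0],
)

```text
time_s: 3.55
tcp_pos: [464.4, 173.7, 101.1]
tool_rot: [0.116, 0.993, 0.0, 0.0]
ft_force: [5.6, 2.5, -22.6]
finger_gap: 25.0
grip_force: 54.2
```

Emit:
send_rows(
  rows=[1, 0.025, 0, 0, 0, 0, 0, 1, 0.025, 0, 0, 0, 0, 0, 1, 0.015, 0, 0, 0, 0, 0, 1, 0.01, 0, 0, 0, 0, 0, 1, 0, 0, 0, 0, 0, 0],
)

```text
time_s: 4.05
tcp_pos: [449.4, 177.4, 101.1]
tool_rot: [0.115, 0.993, 0.0, -0.0]
ft_force: [1.8, 3.4, -21.8]
finger_gap: 25.4
grip_force: 54.3
```

Emit:
send_rows(
  rows=[1, 0.01, 0, 0, 0, 0, 0, 1, 0.01, 0, 0, 0, 0, 0, 1, 0.01, 0, 0, 0, 0, 0, 1, 0, 0, 0, 0, 0, 0, 1, 0, 0, 0, 0, 0, 0],
)

```text
time_s: 4.55
tcp_pos: [443.9, 178.7, 101.1]
tool_rot: [0.116, 0.993, 0.0, -0.0]
ft_force: [3.4, 4.3, -23.5]
finger_gap: 25.3
grip_force: 54.2
```

Emit:
send_rows(
  rows=[1, 0.01, 0, 0, 0, 0, 0, 1, 0.01, 0, 0, 0, 0, 0, 1, 0.01, 0, 0, 0, 0, 0, 1, 0, 0, 0, 0, 0, 0, 1, 0, 0, 0, 0, 0, 0],
)

```text
time_s: 5.05
tcp_pos: [443.8, 178.9, 101.3]
tool_rot: [0.117, 0.993, 0.001, 0.004]
ft_force: [24.9, -2.7, -41.4]
finger_gap: 25.5
grip_force: 46.1
```

The end stop is met: no motion and 25 N of force. I'll relax the command and release.

Emit:
send_rows(
  rows=[1, -0.025, 0, 0.01, 0, 0, 0, 1, 0, 0, 0, 0, 0, 0, 0.5, 0, 0, 0, 0, 0, 0, 0, 0, 0, 0, 0, 0, 0, -1, 0, 0, 0, 0, 0, 0],
)

```text
time_s: 5.55
tcp_pos: [442.8, 178.4, 99.7]
tool_rot: [0.116, 0.993, 0.0, 0.0]
ft_force: [0.4, 0.7, 0.0]
finger_gap: 53.2
grip_force: 0.0
```

Emit:
send_rows(
  rows=[-1, 0, 0, 0, 0, 0, 0, -1, 0, 0, 0, 0, 0, 0, -1, 0, 0, 0, 0, 0, 0, -1, 0, 0, -0.1, 0, 0, 0, -1, 0, 0, -0.2, 0, 0, 0],
)

```text
time_s: 6.05
tcp_pos: [441.3, 177.7, 157.9]
tool_rot: [0.115, 0.993, -0.002, -0.002]
ft_force: [-0.1, 1.5, 0.1]
finger_gap: 85.3
grip_force: 0.0
```

Emit:
send_rows(
  rows=[-1, 0, 0, -0.2, 0, 0, 0, -1, 0, 0, -0.2, 0, 0, 0, -1, 0, 0.2, 0, 0, 0, 0, -1, 0, 0.2, 0, 0, 0, 0, -1, 0, 0.2, 0, 0, 0, 0],
)

```text
time_s: 6.55
tcp_pos: [470.8, 296.4, 239.9]
tool_rot: [0.116, 0.993, 0.0, 0.0]
ft_force: [0.7, 0.4, 0.3]
finger_gap: 85.3
grip_force: 0.0
```

```bash
python3 - <<'E'
from h import *
ims=[]
for n in ["scene","top"]:
    im,K,W=cam(n)
    for name,z in [("heel_hopper",0),("heel_hopper_grip",115),("heel_a",20)]:
        for m in viewer.mark_of(n,name)[:3]:
            r,c=m["centre"]; print(n,name,round(m["conf"],2),round(c*512),round(r*384),px2z(c*512,r*384,K,W,z).round(1))
    x,y=(130,140) if n=="scene" else (120,100)
    ims.append(cv2.resize(im[y:y+150,x:x+120,::-1],(400,500),interpolation=cv2.INTER_CUBIC))
cv2.imwrite("pics/end.png",np.hstack(ims))
s=telemetry.state();print(s["time_s"],s["tcp_pos"],s["ft_force"])
E
```

```text
scene heel_hopper 0.67 196 250 [627.1 136.6   0. ]
scene heel_hopper_grip 0.93 223 246 [445.9 175.5 115. ]
scene heel_a 0.49 195 233 [661.2 120.2  20. ]
top heel_hopper 0.9 193 170 [632.9 133.    0. ]
top heel_hopper_grip 0.78 164 268 [444.2 174.9 115. ]
top heel_a 0.48 193 160 [650.4 129.8  20. ]
6.95 [470.59797135 293.81015271 239.3643896 ] [-0.0780652   0.02306409  0.46283829]
```

View pics/end.png

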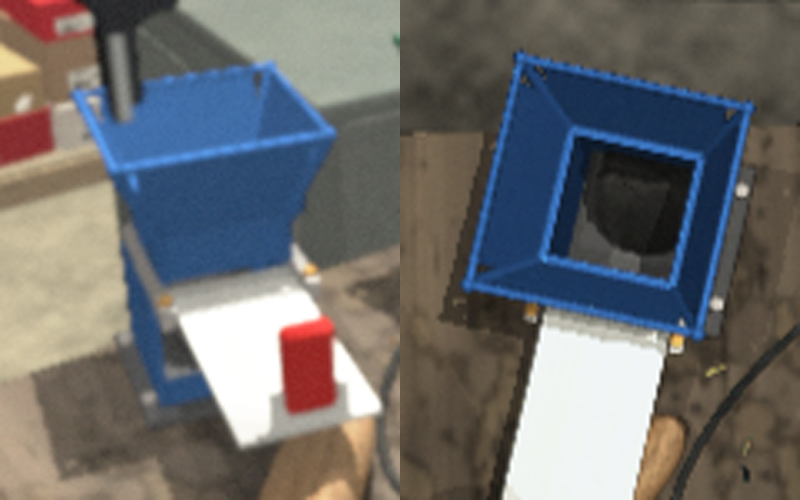

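The gate is out and released; the network puts the grip at about 192 mm from the hopper, so roughly 68 mm open. A heel shows in the pan through the chute. I'll look from above with the wrist camera to check that both are flat.

Emit:
send_rows(
  rows=[-1, -0.17, -0.118, -0.03, 0, 0, 0, -1, -0.17, -0.118, -0.03, 0, 0, 0, -1, -0.17, -0.118, -0.03, 0, 0, 0, -1, -0.17, -0.118, -0.03, 0, 0, 0, -1, -0.17, -0.118, -0.03, 0, 0, 0],
)

```text
time_s: 7.45
tcp_pos: [609.6, 138.8, 269.9]
tool_rot: [0.116, 0.993, -0.0, 0.0]
ft_force: [0.7, 0.7, -0.3]
finger_gap: 85.1
grip_force: 0.0
```

```bash
python3 - <<'E'
from h import *
im,K,W=cam("wrist"); print(W[:3,2:].round(2))
for name,z in [("heel_hopper",0),("heel_hopper_grip",115),("heel_a",20),("heel_a",80)]:
    for m in viewer.mark_of("wrist",name)[:3]:
        r,c=m["centre"]; print(name,z,round(m["conf"],2),round(c*512),round(r*384),px2z(c*512,r*384,K,W,z).round(1))
im=np.clip(255*(im/255.)**0.5,0,255).astype(np.uint8)
cv2.imwrite("pics/w2.png",cv2.resize(im[:,:,::-1],(768,576)))
E
```

```text
[[ 2.7000e-01  5.3968e+02]
 [-7.0000e-02  1.5568e+02]
 [-9.6000e-01  4.1109e+02]]
heel_hopper 0 0.75 251 178 [635.5 131.4   0. ]
heel_a 20 0.69 253 191 [649.8 130.4  20. ]
heel_a 20 0.67 253 181 [636.3 133.8  20. ]
heel_a 80 0.69 253 191 [632.9 134.3  80. ]
heel_a 80 0.67 253 181 [621.5 137.1  80. ]
```

View pics/w2.png

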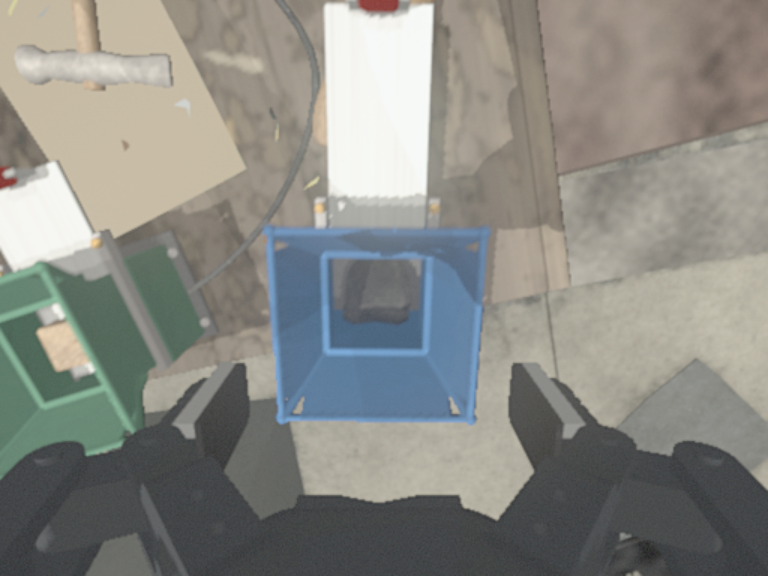

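The wrist view shows a heel well below the chute, within about 15 mm of the hopper's centre by the network. It reports two overlapping detections there, and nothing is left in the chute. The gate is out, the green gate still looks shut, and the gripper is clear. Handing in.

```bash
python3 -c "
from station import ticket;print(ticket.job_done())"
```

```text
the job is handed in; nothing more can be done
None
```

I drew the blue hopper's gate to its end stop and let go of it. The last pictures show the heels in the pan, overlapping enough that I couldn't tell the two apart, and the green gate untouched. The job is handed in, but the hand-in returned no verdict.

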